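# Heft the tea tins and hold up the full one

## Task

Only one of the three identical green tea tins has been refilled, and you can tell only by its weight: starting with the left tin, then the middle, then the right, lift each a few centimetres clear of the worktop, pause to feel its weight, and stand it upright back on the worktop before you lift another. Then hold the heaviest tin up, upright and still, with its underside clearly more than 15 cm above the worktop, and finish while still holding it there in the gripper; the other two tins stand let go on the worktop (if the right tin is the heaviest you may raise it straight from its heft). Do not tip any tin over, and leave the mug, salt shaker and jam jar where they are.

Things in the scene. Friction and masses are not known exactly. Their poses are not given: they have to be found in the camera images.
- tin_left: left of three like tea tins (largest y): round, green, two thin brass bands, fixed brass lid; body 58 mm diameter up to 72 mm, lid 60 mm, 92 mm high. Origin: centre of the underside, z up its axis. Weighs, with the pack hidden inside, 0.56 to 0.79 kg if it is the heaviest (any of the three may be), else 0.16 to 0.31 kg. Firm: grip 50 N, upper half
- tin_middle: middle of three like tea tins (middle y): round, green, two thin brass bands, fixed brass lid; body 58 mm diameter up to 72 mm, lid 60 mm, 92 mm high. Origin: centre of the underside, z up its axis. Weighs, with the pack hidden inside, 0.56 to 0.79 kg if it is the heaviest (any of the three may be), else 0.16 to 0.31 kg. Firm: grip 50 N, upper half
- tin_right: right of three like tea tins (smallest y): round, green, two thin brass bands, fixed brass lid; body 58 mm diameter up to 72 mm, lid 60 mm, 92 mm high. Origin: centre of the underside, z up its axis. Weighs, with the pack hidden inside, 0.56 to 0.79 kg if it is the heaviest (any of the three may be), else 0.16 to 0.31 kg. Firm: grip 50 N, upper half
- mug: white mug with blue bands, 73 mm diameter, 96 mm high, with a handle 41 mm long on its own +y side; bystander standing on the worktop behind the tins; origin: centre of the underside
- salt: glass salt shaker, 44 mm diameter, 90 mm high, bystander to the right of the tins; origin: centre of the underside
- jam: jam jar with a black lid, 68 mm diameter, 100 mm high, bystander to the left of the tins; origin: centre of the underside
Mind the look-alikes: they are no part of the job. Leave any blue or pink look-alike of the tin_middle alone. What is shaped like the tin_right but pink is not meant.

How it is judged:
By the outcome, as a careful person would: the job done as asked, in the order asked, and still so for the second after the job is handed in, while the arm keeps its last pose, push and grip.
It also fails if it takes over 64 s, if anything falls off the work surface, if the arm or the gripper's body presses on something with over 40 N, if the wrist force passes 120 N, or if a joint passes its speed limit or range.

## Robot

A 7-joint arm with a two-finger parallel gripper is mounted at the origin on a cart in front of the work surface, level with it; the furniture and walls round the work are solid. World frame = base frame: x ahead of the robot, y to its left, z up, the work surface at z = 0. Lengths are in m, angles in rad, forces in N, time in s.
With the tool pointing down it reaches from about 0.425 to 0.875 m from the base axis. Payload 4.7 kg.
Tool frame: the origin (TCP) lies at the very end of the fingers, on their centre line; the grasp point (between the pads) lies 19 mm behind it; z points along the fingers, y is the line along which they close (so a half turn about z gives the same grasp; the last joint's range is limited). The gripper opens to 87 mm and grips with 3 to 60 N. Pads are 19 mm wide; open, the fingers measure 117 mm over their backs; the gripper's body (75 mm by 190 mm) begins 51 mm behind the grasp point.
Start: joints at [1.199, 0.321, -0.07, 1.45, 0.023, 1.371, -0.057], TCP at [0.245, -0.602, 0.223] pointing down, gripper open.
Joint ranges: [-2.86, 2.86], [-0.3, 2.09], [-1.38, 1.24], [0.06, 2.45], [-1.56, 4.7], [0.09, 2.05], [-2.69, 2.69]. Speed limits (rad/s): [2.57, 2.57, 3.14, 3.14, 3.14, 3.14, 3.14].

## Interface

Orientations are given as a rotation vector (axis times angle).
In Python, from bench import ctrl gives the robot as it stands.
- The arm moves only by the shell command python3 -m jog 'ROWS' [FORCE]. ROWS is JSON, a list that holds one entry, the list of rows, each a list of 7 numbers: the shift along the tool's x, y, z in mm, then the turn, a rotation vector about the tool's x, y, z in degrees, then the finger opening in mm, from 0 to 87. A call has 1 to 10 rows; each row is the pose to reach, as a shift and turn from the pose commanded when the call began, along the tool's axes at that moment; what a row does not reach only later rows make up. A row lasts 1/10 s, in which the tool goes at most 50 mm and 8.59 degrees, less where a joint would pass 70% of its speed; a pose out of reach is approached as far as the arm can. A call with a gripper value outside its range is refused whole. The fingers move at their own pace and stop on an object; FORCE is the grip in N (left out, the last holds). Time passes only in rows, so rows that repeat a pose let the fingers close. It gives the time, the measured TCP pose, the force, the opening and the grip force at its end, in the units of the state.
- ctrl.get_state(): the state, without advancing time (a new reading comes with each control period).
- ctrl.get_image(name): name is "scene" or "side" or "wrist"; returns a dict with "image" (400x640x3 uint8, red, green, blue), "depth" (400x640 float32, m along the optical axis (not along the pixel's ray), 0 where there is no reading), "fov_y" (degrees; the focal length in pixels is half the picture's height over the tangent of half this angle, whatever the lens; pixels are square), "cx", "cy" (the principal point, pixels), "rvec" (rotation vector, rad) and "tvec" (3), from world to camera coordinates, as OpenCV has them. Camera axes: x right, y down, z forward; pixel columns grow to the right and rows downward; lengths in m; the calibration is good to about 2 mm. A picture is of the moment at which its call begins.
- ctrl.close_job(): hands the job in; it is judged then, once.
The state is a dict: "time": time; "joint_positions": joint angles; "qd": joint speeds; "joint_torque": joint torques, N m; "position": TCP position; "tool_rot": TCP orientation; "ft_force": force on the tool from outside, world axes, zero at the start; "torque": the same for the moment, N m; "grip_width": opening from 0.0 (shut) to 1.0 (fully open); "grip_force": force on a finger pad.
Only numpy, scipy, OpenCV 4.12 (cv2) and the standard library are available. Lean on these libraries where they do the work, as an engineer would, in place of code of your own. Each camera call takes 0.05 s, during which the arm holds its last target. There are 200 camera calls.

## Working session

There is one attempt and no reset: what is moved stays moved. The work goes in short steps, Python scripts to look and compute and a shell command to move; the robot and the scene stay as the last step left them, time stands still between calls to the robot, and variables do not carry over. Pictures are saved under pics/ and viewed, at most 10 in all, crops included, and the job is handed in when it is done.

```bash
ls; mkdir -p pics
cat > h.py <<'E'
import numpy as np,cv2
from bench import ctrl
def get(n):
    d=ctrl.get_image(n);R=cv2.Rodrigues(np.array(d['rvec'],float))[0];t=np.array(d['tvec'],float).ravel()
    d['R']=R;d['t']=t;d['f']=200/np.tan(np.radians(d['fov_y'])/2);d['C']=-R.T@t;return d
def ray(d,u,v):
    r=d['R'].T@np.array([(u-d['cx'])/d['f'],(v-d['cy'])/d['f'],1.]);return d['C'],r
def plane(d,u,v,z):
    c,r=ray(d,u,v);return c+r*(z-c[2])/r[2]
def cloud(d):
    v,u=np.mgrid[:400,:640];z=d['depth'];p=np.stack([(u-d['cx'])/d['f']*z,(v-d['cy'])/d['f']*z,z],-1)
    return (p-d['t'])@d['R']
def green(d):
    h=cv2.cvtColor(d['image'],cv2.COLOR_RGB2HSV);return cv2.inRange(h,(40,60,30),(90,255,255))
E
python3 - <<'E'
from h import *
a=get('scene');b=get('side')
cv2.imwrite('pics/a.png',a['image'][:,:,::-1]);cv2.imwrite('pics/b.png',b['image'][:,:,::-1])
for n,d in(('scene',a),('side',b)):
    P=cloud(d);m=green(d);k,l,s,c=cv2.connectedComponentsWithStats(m)
    print(n,d['C'].round(3))
    for i in range(1,k):
        if s[i,4]>60:
            q=P[(l==i)&(d['depth']>0)];print(s[i],c[i].round(),np.percentile(q,[2,50,98],axis=0).round(3).tolist())
s=ctrl.get_state();print({k:np.round(v,3).tolist() for k,v in s.items()})
E
```

```text
pics
scene [0.08  0.846 1.123]
[357 168  17  16 186] [364. 175.] [[0.459, -0.179, 0.009], [0.477, -0.162, 0.04], [0.504, -0.155, 0.07]]
[315 206  18  17 197] [323. 214.] [[0.495, 0.014, 0.008], [0.511, 0.035, 0.039], [0.539, 0.04, 0.065]]
[273 246  20  16 199] [283. 253.] [[0.524, 0.185, 0.008], [0.538, 0.212, 0.039], [0.564, 0.218, 0.064]]
[108 263  20  19 234] [117. 272.] [[0.814, 0.47, 0.089], [0.832, 0.494, 0.104], [0.854, 0.512, 0.109]]
[ 91 279  22  22 332] [102. 289.] [[0.809, 0.522, 0.076], [0.827, 0.546, 0.104], [0.869, 0.566, 0.109]]
[ 76 300  11   9  62] [ 82. 304.] [[0.827, 0.589, 0.101], [0.837, 0.6, 0.105], [0.846, 0.609, 0.108]]
side [0.3   0.851 0.702]
[358 175  16  13 125] [364. 181.] [[0.465, -0.169, 0.018], [0.49, -0.159, 0.042], [0.51, -0.154, 0.056]]
[328 210  19  13 183] [336. 216.] [[0.5, 0.022, 0.019], [0.52, 0.037, 0.038], [0.545, 0.042, 0.057]]
[295 251  22  14 224] [305. 258.] [[0.527, 0.197, 0.02], [0.546, 0.214, 0.038], [0.572, 0.219, 0.056]]
[ 81 288  47  47 940] [103. 312.] [[0.811, 0.476, 0.087], [0.829, 0.534, 0.105], [0.853, 0.567, 0.108]]
[ 60 337  15  12 124] [ 67. 343.] [[0.827, 0.591, 0.104], [0.837, 0.602, 0.106], [0.846, 0.612, 0.108]]
[ 58 348  22  13 135] [ 69. 355.] [[0.815, 0.602, 0.086], [0.823, 0.615, 0.095], [0.842, 0.622, 0.103]]
[ 72 364  24  19 236] [ 84. 373.] [[0.814, 0.603, 0.019], [0.819, 0.613, 0.04], [0.828, 0.62, 0.062]]
{'time': 0.1, 'joint_positions': [1.199, 0.322, -0.07, 1.452, 0.023, 1.371, -0.057], 'qd': [0.001, -0.002, 0.0, -0.002, 0.001, -0.002, 0.001], 'joint_torque': [0.0, -49.257, -0.406, -31.34, -0.064, 0.04, 0.0], 'position': [0.244, -0.602, 0.222], 'tool_rot': [-3.082, -0.602, 0.001], 'ft_force': [0.063, -0.365, -1.128], 'torque': [0.014, -0.039, 0.032], 'grip_force': 0.0, 'grip_width': 1.0}
```

View crop.

```bash
python3 - <<'E'
import cv2
a=cv2.imread('pics/a.png');cv2.imwrite('pics/a2.png',cv2.resize(a[130:330,200:440],None,fx=3,fy=3,interpolation=cv2.INTER_CUBIC)[:600,:800])
E
cat > tins.py <<'E'
from h import *
# tin centre: lid (brass) disc from depth points above z=.084 near the green body, both views
for n in('scene','side'):
    d=get(n);P=cloud(d)
    for nm,x,y in(('L',.55,.19),('M',.518,.01),('R',.485,-.185)):
        q=P[(d['depth']>0)&(np.hypot(P[...,0]-x,P[...,1]-y)<.06)&(P[...,2]>.083)&(P[...,2]<.11)]
        if len(q):
            (c,r)=cv2.minEnclosingCircle(q[:,:2].astype(np.float32));print(n,nm,len(q),np.round(c,4),round(r,4),'top',np.percentile(q[:,2],[50,90]).round(4))
E
python3 tins.py
```

```text
scene L 334 [0.5514 0.1885] 0.0308 top [0.0902 0.0934]
scene M 281 [0.5239 0.0104] 0.0324 top [0.0905 0.0935]
scene R 237 [ 0.4852 -0.1829] 0.0325 top [0.09   0.0931]
side L 365 [0.5541 0.1908] 0.0296 top [0.0907 0.0923]
side M 257 [0.5251 0.0132] 0.0303 top [0.0906 0.0922]
side R 187 [ 0.4893 -0.1833] 0.0306 top [0.0906 0.0925]
```

View pics/a.png

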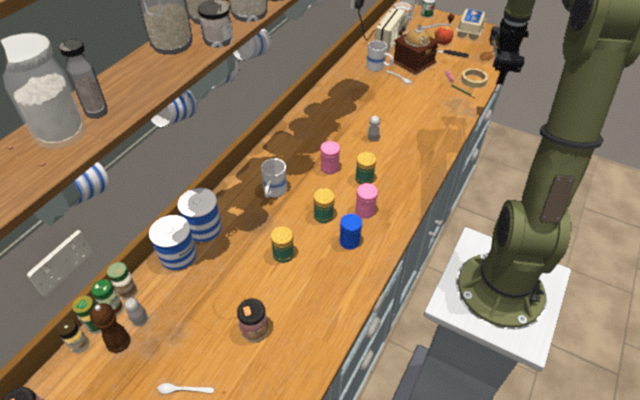

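View pics/a2.png

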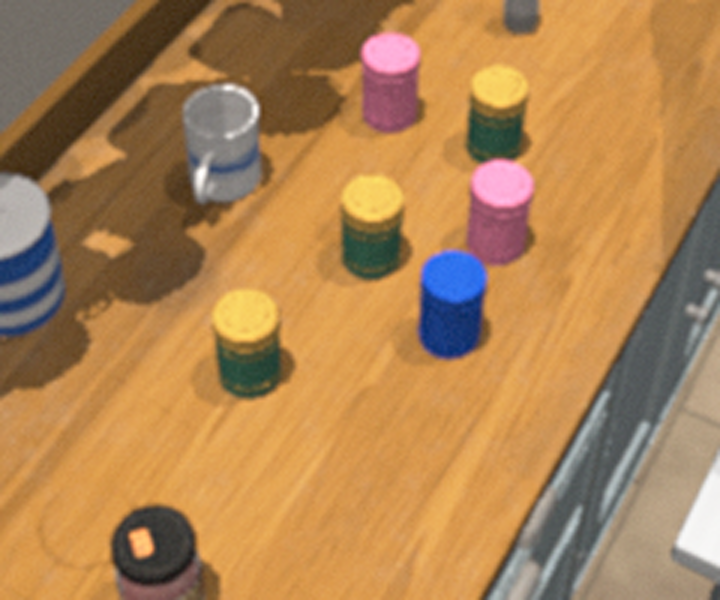

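Run:
```python
from h import *
for n in('scene','side'):
    d=get(n);P=cloud(d);h=cv2.cvtColor(d['image'],cv2.COLOR_RGB2HSV)
    for nm,lo,hi in(('pink',(150,70,90),(175,255,255)),('blue',(108,150,60),(125,255,255))):
        k,l,s,c=cv2.connectedComponentsWithStats(cv2.inRange(h,lo,hi))
        for i in range(1,k):
            if s[i,4]>150:
                q=P[(l==i)&(d['depth']>0)];q=q[q[:,2]>np.percentile(q[:,2],98)-.012]
                cc,r=cv2.minEnclosingCircle(q[:,:2].astype(np.float32));print(n,nm,c[i].round(),np.round(cc,3),round(r,3),q[:,2].max().round(3))
    q=P[(d['depth']>0)&(P[...,0]>.3)&(P[...,0]<.74)&(abs(P[...,1])<.35)&(P[...,2]>.11)];print('above .11:',len(q),q.min(0).round(2) if len(q) else '')
    q=P[(d['depth']>0)&(P[...,0]>.6)&(P[...,0]<.74)&(abs(P[...,1])<.3)&(P[...,2]>.085)&(P[...,2]<.11)];print('mug',q.min(0).round(3),q.max(0).round(3))
```

```text
scene pink [330. 156.] [ 0.604 -0.173] 0.03 0.099
scene pink [366. 200.] [ 0.429 -0.063] 0.032 0.097
scene blue [203. 218.] [0.779 0.235] 0.043 0.109
scene blue [350. 231.] [0.414 0.058] 0.03 0.097
scene blue [181. 243.] [0.788 0.345] 0.046 0.105
above .11: 4320 [ 0.71 -0.18  0.46]
mug [ 0.6   -0.2    0.085] [0.74  0.029 0.1  ]
side pink [329. 169.] [ 0.607 -0.169] 0.029 0.095
side pink [378. 195.] [ 0.429 -0.063] 0.031 0.094
side blue [373. 226.] [0.416 0.063] 0.029 0.094
above .11: 2673 [ 0.71 -0.13  0.46]
mug [ 0.6   -0.197  0.085] [0.74  0.029 0.098]
```

```bash
python3 -m jog '[[[0,0,0,0,0,0,87],[30,0,0,0,0,0,87],[70,0,0,0,0,0,87]]]'; python3 -c "
from h import *
print(cv2.Rodrigues(np.array(ctrl.get_state()['tool_rot']))[0].round(3))"
```

```text
time: 0.6
position: [0.3069, -0.5774, 0.2227]
tool_rot: [3.084, 0.593, -0.003]
ft_force: [0.4, -0.4, 0.7]
grip_width: 0.999
grip_force: 0.0
[[ 0.929  0.371 -0.002]
 [ 0.371 -0.929 -0.001]
 [-0.002  0.001 -1.   ]]
```

```bash
python3 -m jog '[[[10,-13,0,0,0,1,87],[30,-38,0,0,0,4,87],[55,-68,0,0,0,6,87],[80,-98,0,0,0,9,87],[106,-129,0,0,0,12,87],[132,-160,0,0,0,15,87],[158,-191,0,0,0,18,87],[184,-222,0,0,0,20,87],[210,-253,0,0,0,22,87],[236,-284,0,0,0,22,87]]]'
```

```text
time: 1.6
position: [0.4215, -0.2224, 0.2228]
tool_rot: [3.141, 0.002, 0.001]
ft_force: [1.3, -0.1, 0.2]
grip_width: 0.999
grip_force: 0.0
```

```bash
python3 -m jog '[[[13,-45,0,0,0,0,87],[28,-90,0,0,0,0,87],[43,-135,0,0,0,0,87],[58,-180,0,0,0,0,87],[73,-225,0,0,0,0,87],[88,-270,0,0,0,0,87],[102,-315,0,0,0,0,87],[116,-355,0,0,0,0,87],[127,-390,0,0,0,0,87],[132,-412,0,0,0,0,87]]]'; python3 -m jog '[[[0,0,0,0,0,0,87],[0,0,0,0,0,0,87]]]'
cat > wr.py <<'E'
from h import *
import sys
d=get('wrist');s=ctrl.get_state();p=np.array(s['position']);P=cloud(d)
cv2.imwrite('pics/%s.png'%sys.argv[1],d['image'][:,:,::-1])
R=cv2.Rodrigues(np.array(s['tool_rot']))[0]
q=P[(d['depth']>0)&(P[...,2]>.084)&(P[...,2]<.105)&(np.hypot(P[...,0]-p[0],P[...,1]-p[1])<.055)]
print('tcp',p.round(4),'tool_rot',np.round(s['tool_rot'],3),len(q))
if len(q):
    c,r=cv2.minEnclosingCircle(q[:,:2].astype(np.float32));top=np.median(q[:,2])
    print('lid',np.round(c,4),'r',round(r,4),'top',top.round(4),'shift in tool mm',(R.T@(np.array([*c,p[2]])-p)*1e3).round(1))
E
python3 wr.py w1
```

```text
time: 2.6
position: [0.5526, 0.1918, 0.2226]
tool_rot: [-3.14, -0.008, -0.0]
ft_force: [1.2, 0.1, 0.3]
grip_width: 0.998
grip_force: 0.0
time: 2.8
position: [0.5523, 0.1882, 0.2223]
tool_rot: [3.141, 0.004, -0.001]
ft_force: [-0.3, -0.9, -0.6]
grip_width: 0.999
grip_force: 0.0
tcp [0.5525 0.1871 0.2223] tool_rot [ 3.14e+00  1.00e-03 -0.00e+00] 2896
lid [0.5537 0.189 ] r 0.0298 top 0.0908 shift in tool mm [ 1.2 -1.9 -0. ]
```

```bash
python3 -m jog '[[[1,-2,20,0,0,0,87],[1,-2,50,0,0,0,87],[1,-2,80,0,0,0,87],[1,-2,105,0,0,0,87],[1,-2,125,0,0,0,87],[1,-2,145,0,0,0,87],[1,-2,162,0,0,0,87],[1,-2,176,0,0,0,87],[1,-2,187,0,0,0,87],[1,-2,187,0,0,0,87]]]' 50; python3 -m jog '[[[0,0,0,0,0,0,50],[0,0,0,0,0,0,50],[0,0,0,0,0,0,50],[0,0,0,0,0,0,50],[0,0,0,0,0,0,50],[0,0,0,0,0,0,50],[0,0,0,0,0,0,50],[0,0,0,0,0,0,50]]]' 50
```

```text
time: 3.85
position: [0.5526, 0.1895, 0.0341]
tool_rot: [3.141, 0.002, -0.004]
ft_force: [0.1, 0.0, 0.6]
grip_width: 1.001
grip_force: 0.0
time: 4.65
position: [0.5538, 0.1897, 0.0359]
tool_rot: [3.141, 0.002, 0.001]
ft_force: [-1.4, -3.3, 4.9]
grip_width: 0.663
grip_force: 49.9
```

```bash
python3 -m jog '[[[0,0,-5,0,0,0,50],[0,0,-15,0,0,0,50],[0,0,-27,0,0,0,50],[0,0,-39,0,0,0,50],[0,0,-47,0,0,0,50],[0,0,-50,0,0,0,50],[0,0,-50,0,0,0,50],[0,0,-50,0,0,0,50]]]'; for i in 1 2 3; do python3 -m jog '[[[0,0,0,0,0,0,50],[0,0,0,0,0,0,50],[0,0,0,0,0,0,50],[0,0,0,0,0,0,50]]]'; done
```

```text
time: 5.45
position: [0.5532, 0.1901, 0.0852]
tool_rot: [3.141, 0.003, -0.001]
ft_force: [0.2, -0.3, -3.0]
grip_width: 0.667
grip_force: 49.9
time: 5.85
position: [0.5533, 0.1903, 0.0853]
tool_rot: [3.142, 0.003, -0.001]
ft_force: [1.0, -0.4, -2.5]
grip_width: 0.668
grip_force: 49.9
time: 6.25
position: [0.5534, 0.1903, 0.0855]
tool_rot: [3.141, 0.003, -0.0]
ft_force: [0.8, -1.4, -3.1]
grip_width: 0.665
grip_force: 49.9
time: 6.65
position: [0.5535, 0.1903, 0.0855]
tool_rot: [3.141, 0.003, 0.0]
ft_force: [0.6, 0.1, -2.6]
grip_width: 0.661
grip_force: 49.9
```

```bash
python3 -m jog '[[[0,0,6,0,0,0,50],[0,0,16,0,0,0,50],[0,0,27,0,0,0,50],[0,0,36,0,0,0,50],[0,0,42,0,0,0,50],[0,0,46,0,0,0,50],[0,0,48,0,0,0,50],[0,0,50,0,0,0,50],[0,0,50,0,0,0,50],[0,0,50,0,0,0,50]]]'
```

```text
time: 7.65
position: [0.5538, 0.1904, 0.0359]
tool_rot: [-3.141, -0.003, -0.001]
ft_force: [0.2, 0.0, -1.0]
grip_width: 0.664
grip_force: 49.9
```

```bash
python3 -m jog '[[[0,0,0.5,0,0,0,50],[0,0,0.5,0,0,0,50],[0,0,0.5,0,0,0,70],[0,0,0.5,0,0,0,87],[0,0,0.5,0,0,0,87],[0,0,0.5,0,0,0,87],[0,0,0.5,0,0,0,87]]]'; python3 -m jog '[[[0,0,-10,0,0,0,87],[0,0,-30,0,0,0,87],[0,0,-55,0,0,0,87],[0,0,-85,0,0,0,87],[0,0,-115,0,0,0,87],[0,0,-145,0,0,0,87],[0,0,-170,0,0,0,87],[0,0,-187,0,0,0,87],[0,0,-187,0,0,0,87]]]';python3 wr.py w2
```

```text
time: 8.35
position: [0.5534, 0.1903, 0.0349]
tool_rot: [3.142, 0.003, -0.0]
ft_force: [0.3, -0.3, 0.2]
grip_width: 0.978
grip_force: 0.0
time: 9.25
position: [0.5549, 0.1913, 0.2255]
tool_rot: [-3.14, -0.003, -0.009]
ft_force: [0.3, 1.2, -0.0]
grip_width: 0.999
grip_force: 0.0
tcp [0.554  0.1907 0.2235] tool_rot [-3.141e+00 -3.000e-03 -4.000e-03] 2829
lid [0.5537 0.1903] r 0.0298 top 0.0908 shift in tool mm [-0.3  0.4 -0. ]
```

```bash
python3 -m jog '[[[-3,20,0,0,0,0,87],[-9,55,0,0,0,0,87],[-16,95,0,0,0,0,87],[-22,135,0,0,0,0,87],[-27,165,0,0,0,0,87],[-29,178,0,0,0,0,87],[-29,178,0,0,0,0,87],[-29,178,0,0,0,0,87]]]';python3 wr.py w3
```

```text
time: 10.1
position: [0.5247, 0.0141, 0.2216]
tool_rot: [-3.14, -0.006, 0.001]
ft_force: [-0.3, -0.3, 0.5]
grip_width: 1.002
grip_force: 0.0
tcp [0.5248 0.0147 0.2218] tool_rot [-3.14  -0.008  0.   ] 2906
lid [0.5249 0.0118] r 0.0298 top 0.0908 shift in tool mm [ 0.1  2.9 -0. ]
```

```bash
python3 -m jog '[[[0,1,20,0,0,0,87],[0,1,50,0,0,0,87],[0,1,80,0,0,0,87],[0,1,105,0,0,0,87],[0,1,125,0,0,0,87],[0,1,145,0,0,0,87],[0,1,162,0,0,0,87],[0,1,176,0,0,0,87],[0,1,187,0,0,0,87],[0,1,187,0,0,0,87]]]' 50; python3 -m jog '[[[0,0,0,0,0,0,87],[0,0,0,0,0,0,87]]]'
```

```text
time: 11.15
position: [0.5238, 0.0121, 0.0336]
tool_rot: [-3.141, -0.005, 0.004]
ft_force: [-0.4, 0.3, -0.1]
grip_width: 0.998
grip_force: 0.0
time: 11.35
position: [0.5256, 0.0114, 0.0359]
tool_rot: [3.141, 0.003, 0.003]
ft_force: [-0.1, -0.3, -0.1]
grip_width: 1.001
grip_force: 0.0
```

```bash
python3 -m jog '[[[0,0,0,0,0,0,50],[0,0,0,0,0,0,50],[0,0,0,0,0,0,50],[0,0,0,0,0,0,50],[0,0,0,0,0,0,50],[0,0,0,0,0,0,50],[0,0,0,0,0,0,50],[0,0,0,0,0,0,50]]]' 50;  python3 -m jog '[[[0,0,-5,0,0,0,50],[0,0,-15,0,0,0,50],[0,0,-27,0,0,0,50],[0,0,-39,0,0,0,50],[0,0,-47,0,0,0,50],[0,0,-50,0,0,0,50],[0,0,-50,0,0,0,50],[0,0,-50,0,0,0,50]]]'; for i in 1 2 3; do python3 -m jog '[[[0,0,0,0,0,0,50],[0,0,0,0,0,0,50],[0,0,0,0,0,0,50],[0,0,0,0,0,0,50]]]'; done
```

```text
time: 12.15
position: [0.5248, 0.0111, 0.0351]
tool_rot: [3.141, 0.003, 0.0]
ft_force: [-0.2, -0.5, 1.7]
grip_width: 0.673
grip_force: 50.0
time: 12.95
position: [0.5245, 0.0111, 0.0847]
tool_rot: [3.141, 0.003, -0.001]
ft_force: [0.2, 0.2, -1.3]
grip_width: 0.673
grip_force: 50.0
time: 13.35
position: [0.5247, 0.0113, 0.0848]
tool_rot: [-3.142, -0.003, 0.001]
ft_force: [1.0, -0.6, -1.9]
grip_width: 0.672
grip_force: 50.0
time: 13.75
position: [0.5248, 0.0112, 0.085]
tool_rot: [3.142, 0.003, -0.0]
ft_force: [0.1, 0.0, -1.6]
grip_width: 0.671
grip_force: 50.0
time: 14.15
position: [0.5248, 0.0112, 0.085]
tool_rot: [3.142, 0.003, 0.0]
ft_force: [-0.6, 0.5, -1.9]
grip_width: 0.672
grip_force: 50.0
```

```bash
python3 -m jog '[[[0,0,6,0,0,0,50],[0,0,16,0,0,0,50],[0,0,27,0,0,0,50],[0,0,36,0,0,0,50],[0,0,42,0,0,0,50],[0,0,46,0,0,0,50],[0,0,48,0,0,0,50],[0,0,50,0,0,0,50],[0,0,50,0,0,0,50],[0,0,50,0,0,0,50]]]'; python3 -m jog '[[[0,0,0.5,0,0,0,50],[0,0,0.5,0,0,0,50],[0,0,0.5,0,0,0,70],[0,0,0.5,0,0,0,87],[0,0,0.5,0,0,0,87],[0,0,0.5,0,0,0,87],[0,0,0.5,0,0,0,87]]]'; python3 -m jog '[[[0,0,-10,0,0,0,87],[0,0,-30,0,0,0,87],[0,0,-55,0,0,0,87],[0,0,-85,0,0,0,87],[0,0,-115,0,0,0,87],[0,0,-145,0,0,0,87],[0,0,-170,0,0,0,87],[0,0,-187,0,0,0,87],[0,0,-187,0,0,0,87]]]';python3 wr.py w4
```

```text
time: 15.15
position: [0.525, 0.0112, 0.0353]
tool_rot: [3.141, 0.003, 0.001]
ft_force: [0.7, -0.7, -1.8]
grip_width: 0.674
grip_force: 50.0
time: 15.85
position: [0.5248, 0.0112, 0.0345]
tool_rot: [3.142, 0.003, -0.0]
ft_force: [0.0, 0.1, -0.2]
grip_width: 0.98
grip_force: 0.0
time: 16.75
position: [0.5265, 0.0116, 0.2249]
tool_rot: [3.141, 0.003, 0.009]
ft_force: [-0.2, 0.5, 0.2]
grip_width: 1.001
grip_force: 0.0
tcp [0.5255 0.0114 0.2229] tool_rot [3.141e+00 3.000e-03 4.000e-03] 2831
lid [0.5249 0.0118] r 0.0299 top 0.0908 shift in tool mm [-0.6 -0.4 -0. ]
```

Middle stands upright again. To the right tin: dx −38, dy +194.

```bash
python3 -m jog '[[[-4,20,0,0,0,0,87],[-11,55,0,0,0,0,87],[-19,97,0,0,0,0,87],[-27,139,0,0,0,0,87],[-34,175,0,0,0,0,87],[-38,194,0,0,0,0,87],[-38,194,0,0,0,0,87],[-38,194,0,0,0,0,87],[-38,194,0,0,0,0,87]]]';python3 wr.py w5
```

```text
time: 17.7
position: [0.4874, -0.1808, 0.221]
tool_rot: [-3.141, -0.007, 0.001]
ft_force: [-0.1, 0.7, -0.1]
grip_width: 1.001
grip_force: 0.0
tcp [ 0.4875 -0.1809  0.2212] tool_rot [-3.141e+00 -8.000e-03  1.000e-03] 2912
lid [ 0.4876 -0.1849] r 0.0298 top 0.0907 shift in tool mm [ 0.1  4.  -0. ]
```

```bash
python3 -m jog '[[[0,2,20,0,0,0,87],[0,2,50,0,0,0,87],[0,2,80,0,0,0,87],[0,2,105,0,0,0,87],[0,2,125,0,0,0,87],[0,2,145,0,0,0,87],[0,2,162,0,0,0,87],[0,2,176,0,0,0,87],[0,2,187,0,0,0,87],[0,2,187,0,0,0,87]]]' 50; python3 -m jog '[[[0,0,0,0,0,0,87],[0,0,0,0,0,0,87]]]'; python3 -m jog '[[[0,0,0,0,0,0,50],[0,0,0,0,0,0,50],[0,0,0,0,0,0,50],[0,0,0,0,0,0,50],[0,0,0,0,0,0,50],[0,0,0,0,0,0,50],[0,0,0,0,0,0,50],[0,0,0,0,0,0,50]]]' 50;  python3 -m jog '[[[0,0,-5,0,0,0,50],[0,0,-15,0,0,0,50],[0,0,-27,0,0,0,50],[0,0,-39,0,0,0,50],[0,0,-47,0,0,0,50],[0,0,-50,0,0,0,50],[0,0,-50,0,0,0,50],[0,0,-50,0,0,0,50]]]'; for i in 1 2 3; do python3 -m jog '[[[0,0,0,0,0,0,50],[0,0,0,0,0,0,50],[0,0,0,0,0,0,50],[0,0,0,0,0,0,50]]]'; done
```

```text
time: 18.75
position: [0.4863, -0.184, 0.0332]
tool_rot: [-3.14, -0.004, 0.004]
ft_force: [0.1, -0.3, -0.4]
grip_width: 1.001
grip_force: 0.0
time: 18.95
position: [0.4879, -0.1851, 0.0354]
tool_rot: [3.141, 0.003, 0.002]
ft_force: [-0.1, 1.0, 0.8]
grip_width: 1.0
grip_force: 0.0
time: 19.75
position: [0.4872, -0.1852, 0.0347]
tool_rot: [3.141, 0.002, 0.0]
ft_force: [-1.1, -2.7, 0.6]
grip_width: 0.661
grip_force: 50.0
time: 20.55
position: [0.4868, -0.1848, 0.0843]
tool_rot: [-3.142, -0.003, 0.001]
ft_force: [0.4, 0.4, -5.7]
grip_width: 0.656
grip_force: 50.0
time: 20.95
position: [0.487, -0.1848, 0.0843]
tool_rot: [-3.141, -0.003, 0.0]
ft_force: [-0.2, 0.5, -6.6]
grip_width: 0.658
grip_force: 50.0
time: 21.35
position: [0.4872, -0.1849, 0.0846]
tool_rot: [3.141, 0.003, 0.0]
ft_force: [-0.5, -0.3, -5.9]
grip_width: 0.662
grip_force: 50.0
time: 21.75
position: [0.4871, -0.1848, 0.0845]
tool_rot: [3.142, 0.003, -0.0]
ft_force: [-0.7, 0.2, -5.8]
grip_width: 0.661
grip_force: 50.0
```

Hefts: about 2.8 N, 1.7 N and 6 N, so the right tin is the heaviest. I'll raise it straight from its heft.

```bash
python3 -m jog '[[[0,0,-8,0,0,0,50],[0,0,-25,0,0,0,50],[0,0,-47,0,0,0,50],[0,0,-70,0,0,0,50],[0,0,-93,0,0,0,50],[0,0,-116,0,0,0,50],[0,0,-135,0,0,0,50],[0,0,-147,0,0,0,50],[0,0,-153,0,0,0,50],[0,0,-155,0,0,0,50]]]'; python3 -m jog '[[[0,0,0,0,0,0,50],[0,0,0,0,0,0,50],[0,0,0,0,0,0,50],[0,0,0,0,0,0,50],[0,0,0,0,0,0,50],[0,0,0,0,0,0,50],[0,0,0,0,0,0,50],[0,0,0,0,0,0,50],[0,0,0,0,0,0,50],[0,0,0,0,0,0,50]]]'; python3 tins.py
python3 - <<'E'
from h import *
d=get('side');P=cloud(d);cv2.imwrite('pics/f.png',d['image'][:,:,::-1])
q=P[(green(d)>0)&(d['depth']>0)&(np.hypot(P[...,0]-.487,P[...,1]+.185)<.05)];print(len(q),np.percentile(q,[2,98],axis=0).round(3))
E
```

```text
time: 22.75
position: [0.4872, -0.1848, 0.2399]
tool_rot: [3.141, 0.003, 0.0]
ft_force: [-0.0, 0.1, -6.5]
grip_width: 0.661
grip_force: 50.0
time: 23.75
position: [0.4872, -0.1849, 0.2396]
tool_rot: [3.141, 0.003, 0.0]
ft_force: [0.0, -0.9, -6.7]
grip_width: 0.659
grip_force: 50.0
scene L 337 [0.5503 0.1891] 0.0311 top [0.0901 0.0935]
scene M 277 [0.5224 0.0101] 0.033 top [0.0906 0.0932]
side L 369 [0.5539 0.1912] 0.0298 top [0.0908 0.0924]
side M 259 [0.5258 0.0129] 0.0297 top [0.0907 0.0924]
276 [[ 0.456 -0.172  0.211]
 [ 0.511 -0.148  0.536]]
```

View pics/f.png

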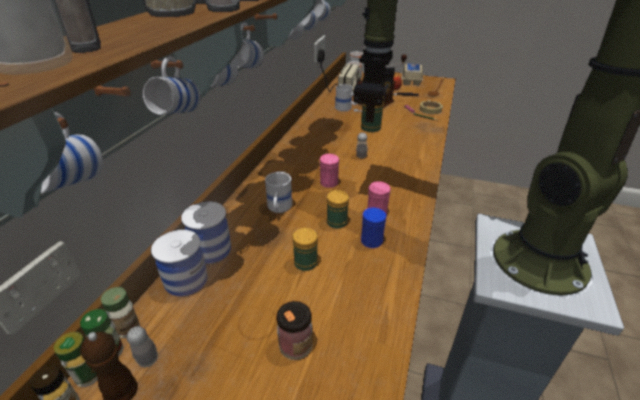

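The side picture shows the right tin held upright in the gripper at (371,115), with its lowest green at about 0.21 m. The left tin at (305,248) and the middle tin at (338,208) stand on the worktop, and the other objects look unmoved.

```bash
python3 -c "
from bench import ctrl
print(ctrl.close_job())"
```

```text
the job is handed in; nothing more can be done
None
```

I handed the job in: the right tin was the heaviest (about 6 N, against about 2.8 N left and 1.7 N middle), and the gripper is holding it upright with its underside about 0.2 m above the worktop, while the other two stand released on it.

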